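# Put the loose anodes back into stock

## Robot

A 6-joint arm with a two-finger parallel gripper is mounted at the origin on the work surface. World frame = base frame: x ahead of the robot, y to its left, z up, the work surface at z = 0. Lengths are in m, angles in rad, forces in N, time in s.
With the tool pointing down it reaches from about 0.4 to 0.825 m from the base axis. Payload 7 kg.
Tool frame: the origin (TCP) lies between the finger pads; the fingertips stand 11 mm ahead of it and the grasp point (between the pads) lies 8 mm behind it; z points along the fingers, y is the line along which they close (so a half turn about z gives the same grasp; the last joint's range is limited). The gripper opens to 88 mm and grips with 3 to 60 N. Pads are 19 mm wide; open, the fingers measure 130 mm over their backs; the gripper's body (78 mm by 193 mm) begins 47 mm behind the grasp point.
Start: joints at [-0.978, 0.359, 0.012, 0, -1.224, -0.288], TCP at [0.203, -0.644, 0.238] pointing down, gripper open.
Joint ranges: [-3.07, 3.07], [-1.43, 2.12], [-1.02, 1.25], [-3.03, 1.67], [-3.05, -0], [-3.03, 3.03]. Speed limits (rad/s): [2.39, 2.39, 3.01, 3.14, 3.14, 3.14].

## Interface

Orientations are given as [roll, pitch, yaw] about the fixed x, y, z axes, in that order (R = Rz(yaw) Ry(pitch) Rx(roll)).
In Python, from bench import telemetry, vision, r, finder gives the robot as it stands.
- The arm moves only by the tool servo_tool, never from a script. Its arguments are lists of equal length, an entry for each row: "travel": the shift along the tool's x, y, z normalised to -1 to 1, where 1 is 0.1 m, a list of three; "delta_rot": the turn, a rotation vector about the tool's x, y, z normalised to -1 to 1, where 1 is 90 degrees, a list of three; "fingers": the opening, from 0 (shut) to 1 (fully open). A call has 1 to 8 rows; each row is the pose to reach, as a shift and turn from the pose commanded when the call began, along the tool's axes at that moment; what a row does not reach only later rows make up. A row lasts 1/8 s, in which the tool goes at most 62.5 mm and 10.7 degrees, less where a joint would pass 70% of its speed; a pose out of reach is approached as far as the arm can. A call with a number of a shift or a turn outside -1 to 1 is refused whole. A call with a gripper value outside its range is refused whole. The fingers move at their own pace and stop on an object; the grip force is fixed at half the most. Time passes only in rows, so rows that repeat a pose let the fingers close. It gives the time, the measured TCP pose, the force, the opening and the grip force at its end, in the units of the state.
- telemetry.get_obs(): the state, without advancing time (a new reading comes with each control period).
- vision.grab_frame(name): name is "scene" or "side" or "wrist"; returns the picture (480x640x3 uint8, red, green, blue); there is no depth.
- vision.calibration(name): a dict with "K" (3x3 intrinsics, pixels), "extrinsics" (4x4, takes a point from world to camera coordinates). Camera axes: x right, y up, looking along -z (the intrinsics and any distortion apply to the point x, -y, -z); pixel columns grow to the right and rows downward; lengths in m; the calibration is good to about 2 mm. A picture is of the moment at which its call begins: read the wrist's pose just before it. calibration takes no time and is no camera call; for the wrist camera it gives the pose at the moment of the call.
- r.hand_in(): hands the job in; it is judged then, once.
Trained networks look in the newest picture that a camera, given by its name, has taken for a name from the list of things; names that differ only in an ending like _2 or _b are one class to them, and where a whole thing is asked for, a point or a joint stands for the part that bears it (a point fixed in the world has none). Each returns a list of dicts, best first, with "conf" (0 to 1); they miss things now and then, are a little off and sometimes report something else, mostly with a low value. They report only what shows in the picture. A call takes as long as a camera call. They do not tell look-alikes from the thing itself.
- finder.cut_out(name, camera): "region" (480x640 bool, what is visible of it) and "box" ([left, top, width, height] in pixels, round what is visible of it).
- finder.landmark_of(name, camera): "centre" ([column, row] in pixels: a listed point, or the origin of a listed thing).
The state is a dict: "time": time; "joint_pos": joint angles; "joint_vel": joint speeds; "joint_efforts": joint torques, N m; "ee_pos": TCP position; "orientation": TCP orientation; "force": force on the tool from outside, world axes, zero at the start; "torque": the same for the moment, N m; "finger_gap": finger opening in m; "finger_force": force on a finger pad.
Only numpy, scipy, OpenCV 4.12 (cv2) and the standard library are available. Lean on these libraries where they do the work, as an engineer would, in place of code of your own. Each camera call takes 0.05 s, during which the arm holds its last target. There are 200 camera calls.

## Task

Four loose aluminium anodes of different shapes (disc, bar, shaft collar, trim tab) lie on the counter among other boat parts. Put each one away in the stock bin that already holds anodes of its own shape, lying flat on the bin's floor and not on top of the others, the trim tab on its foot with its fin up and the rest the same way up as they lie on the counter. Leave the oil filter and the brass thrust washer where they stand.

Things in the scene. Friction and masses are not known exactly. Their poses are not given: they have to be found in the camera images.
- anode_disc: Loose disc anode, solid round button, 56 mm across, 20 mm thick, 0.12 kg; dark bolt seat 25 mm across in the middle of its top. Like all the anodes it is plain grey cast aluminium and lies flat on the counter; centres of loose parts are at least 100 mm apart. Origin: centre of its underside; z up.
- anode_bar: Loose bar anode, 100 mm long (its x), 32 mm wide (its y), 20 mm thick, 0.18 kg, grey aluminium, with two dark bolt seats on top. Lies flat, roughly across the robot's view (its length within 35 degrees of the world's y axis). Origin: centre of its underside; z up.
- anode_collar: Loose shaft-collar anode, a thick grey aluminium ring 52 mm across outside, 32 mm tall, with an open bore 28 mm across and a thin dark split line across its wall; 0.14 kg. Origin: centre of its underside; z up along the bore.
- anode_tab: Loose trim-tab anode, grey aluminium, 0.14 kg: oblong foot 62 mm (its x) by 46 mm (its y), 12 mm thick, and on its middle line an upright fin along x, 9 mm thick (y), up to z = 54 mm; the fin spans x -28 to +28 mm below z = 34 mm and x -18 to +26 mm above. Origin: centre of the foot's underside; z up.
- bin_disc: Bin with three disc anodes at its back; floor empty in front of x = +27 mm. All four bins are alike: dark grey, 180 mm deep (x), 140 wide (y), 60 high, walls 3, floor 4 thick; front (-x) wall 30 high, sides slope down to it over the front 55 mm. They stand fixed in a row beyond the loose parts, in changing order. Origin: centre of the underside, at counter height; x to its back, z up.
- bin_bar: Bin (shape as bin_disc) with three bar anodes lying across its back half, two of them stacked; floor empty in front of x = +13 mm, where one more bar fits lying across. Stock in the bins does not move. Floor inside all bins: x -87 to +87 mm, y -67 to +67 mm, at z = 4 mm. Origin: centre of the underside; x to its back, z up.
- bin_collar: Bin (shape as bin_disc) with two shaft-collar anodes standing side by side at its back; floor empty in front of x = +29 mm. All bins face the robot with the low front, which has a blank white card; neighbouring bins are only a few mm to 35 mm apart. Origin: centre of the underside; x to its back, z up.
- bin_tab: Bin (shape as bin_disc) with two trim-tab anodes side by side at its back, fins up (to 58 mm above the counter) and pointing to the front; floor empty in front of x = +20 mm. Origin: centre of the underside; x to its back, z up.
- oil_filter: Loose white spin-on oil filter, a can 66 mm across and 66 mm tall, standing among the anodes, fluted end up; to be left alone. Origin: centre of its underside; z up.
- thrust_washer: Loose brass thrust washer, a flat ring 52 mm across, 12 mm thick, with a 32 mm hole, lying among the anodes; to be left alone. Origin: centre of its underside; z up. (A black rubber impeller 58 mm across and a white carton 58 x 42 x 34 mm also lie among the parts, no nearer than 100 mm to an anode, centre to centre.)
There are look-alikes about, which are no part of the job. What is shaped like the anode_collar but green or orange is not meant.

How it is judged:
By the outcome, as a careful person would: the job done as asked, in the order asked, and still so for the second after the job is handed in, with the robot touching nothing.
It also fails if it takes over 106 s, if anything falls off the work surface, if the arm or the gripper's body presses on something with over 40 N, if the wrist force passes 120 N, or if a joint passes its speed limit or range.

## Working session

There is one attempt and no reset: what is moved stays moved. The work goes in short steps, Python scripts to look and compute and a tool call to move; the robot and the scene stay as the last step left them, time stands still between calls to the robot, and variables do not carry over. Pictures are saved under pics/ and viewed, at most 14 in all, crops included, and the job is handed in when it is done.

Besides the shell and the picture viewer there is one more tool, called after ">>>" in YAML: its name, and indented under it one key for each argument. servo_tool: Moves the arm, as the interface text tells. Scaled input: -1 to 1 covers 0.1 m each way for a shift and 90 degrees each way for a turn. Its arguments: {"type":"object","properties":{"travel":{"type":"array","items":{"type":"array","items":{"type":"number"}}},"delta_rot":{"type":"array","items":{"type":"array","items":{"type":"number"}}},"fingers":{"type":"array","items":{"type":"number"}}},"required":["travel","delta_rot","fingers"]}

```bash
mkdir -p pics; ls; cat > h.py <<'E'
import numpy as np, cv2
from bench import telemetry, vision, r, finder
def ray(c,px):
    K=np.array(c["K"]);E=np.array(c["extrinsics"])
    d=np.linalg.inv(K)@[px[0],px[1],1.]; d=np.array([d[0],-d[1],-d[2]])
    R=E[:3,:3];o=-R.T@E[:3,3]
    return o,R.T@d
def at(c,px,z):
    o,d=ray(c,px); return (o+d*(z-o[2])/d[2])
def proj(c,p):
    K=np.array(c["K"]);E=np.array(c["extrinsics"])
    q=E[:3,:3]@np.asarray(p)+E[:3,3]; q=K@[q[0],-q[1],-q[2]]; return q[:2]/q[2]
def save(im,n): cv2.imwrite(f"pics/{n}.png",im[:,:,::-1])
E
python3 - <<'E'
from h import *
o=telemetry.get_obs();print(o["time"],o["ee_pos"],o["orientation"])
for cam in("scene","side"):
    im=vision.grab_frame(cam);save(im,cam+"0");c=vision.calibration(cam)
    print(cam,[k for k in c],ray(c,(320,240))[0].round(3))
    for n in "anode_disc anode_bar anode_collar anode_tab bin_disc bin_bar bin_collar bin_tab oil_filter thrust_washer".split():
        for d in finder.landmark_of(n,cam)[:4]:
            print(n,round(d["conf"],2),np.round(d["centre"]),at(c,d["centre"],0)[:2].round(3))
E
```

```text
pics
0.0 [ 0.20240765 -0.64343033  0.23659785] [ 3.13988244e+00 -1.47652910e-04 -2.83690378e+00]
scene ['K', 'extrinsics'] [1.16  0.268 0.535]
anode_disc 0.92 [348. 259.] [0.513 0.081]
anode_disc 0.6 [218. 229.] [ 0.519 -0.213]
anode_bar 0.81 [262. 208.] [ 0.409 -0.164]
anode_bar 0.55 [227. 301.] [ 0.704 -0.079]
anode_collar 0.95 [369. 218.] [0.354 0.078]
anode_collar 0.93 [404. 220.] [0.332 0.153]
anode_collar 0.81 [324. 227.] [ 0.425 -0.004]
anode_collar 0.66 [397. 242.] [0.421 0.157]
anode_tab 0.85 [217. 227.] [ 0.516 -0.219]
anode_tab 0.49 [399. 239.] [0.408 0.159]
bin_disc 0.63 [314. 319.] [0.687 0.077]
bin_bar 0.69 [227. 301.] [ 0.704 -0.079]
bin_collar 0.56 [157. 269.] [ 0.678 -0.247]
bin_tab 0.89 [413. 347.] [0.684 0.244]
oil_filter 0.95 [268. 238.] [ 0.508 -0.097]
thrust_washer 0.68 [212. 185.] [ 0.357 -0.331]
thrust_washer 0.38 [228. 306.] [ 0.713 -0.072]
side ['K', 'extrinsics'] [ 0.296 -0.492  0.667]
anode_disc 0.95 [307. 231.] [0.509 0.076]
anode_bar 0.64 [299. 349.] [ 0.405 -0.166]
anode_collar 0.88 [231. 250.] [0.353 0.079]
anode_collar 0.85 [249. 214.] [0.411 0.161]
anode_collar 0.8 [278. 274.] [ 0.42  -0.009]
anode_collar 0.74 [252. 157.] [0.47  0.342]
anode_tab 0.73 [374. 358.] [ 0.513 -0.226]
bin_disc 0.78 [383. 205.] [0.689 0.087]
bin_bar 0.62 [428. 263.] [ 0.699 -0.085]
bin_bar 0.34 [376. 359.] [ 0.516 -0.229]
bin_collar 0.91 [470. 334.] [ 0.687 -0.245]
bin_collar 0.58 [315. 442.] [ 0.376 -0.312]
bin_tab 0.75 [349. 160.] [0.684 0.253]
oil_filter 0.8 [339. 290.] [ 0.512 -0.083]
thrust_washer 0.67 [318. 442.] [ 0.379 -0.315]
```

View pics/scene0.png

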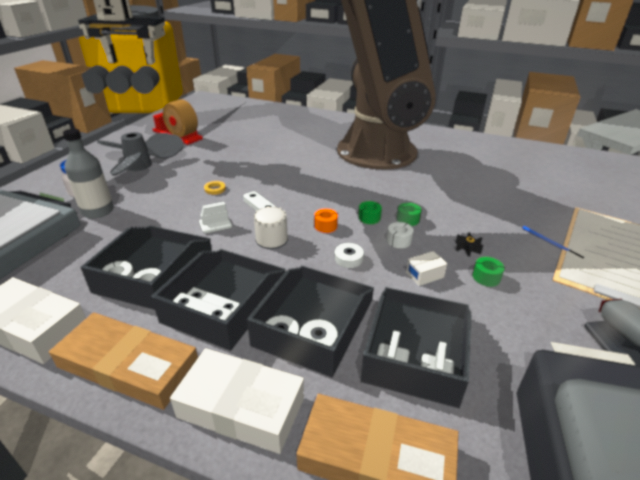

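View pics/side0.png

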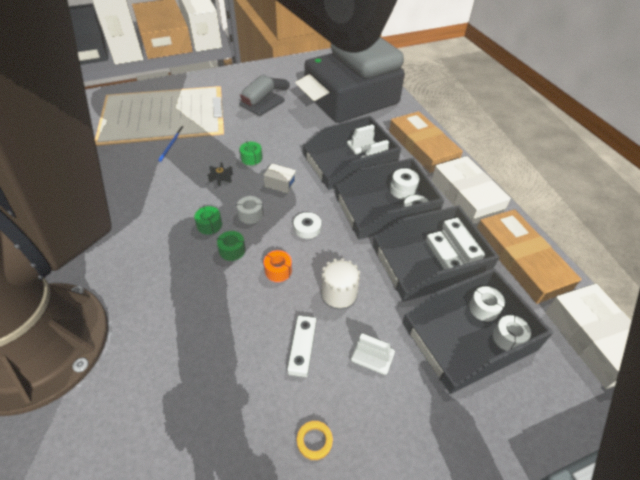

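The scene shows the tab at about (214,217), the bar at (258,203), the disc at (348,256) and the grey collar at (400,235). From left to right, the bins hold collars, bars, discs and tabs. The side view agrees: grey collar at (250,209), disc (307,226), bar (301,345), tab (373,353).

```bash
python3 - <<'E'
from h import *
from scipy.spatial.transform import Rotation as Ro
o=telemetry.get_obs();c=vision.calibration("wrist")
R=Ro.from_euler("xyz",o["orientation"]).as_matrix()
p,d=ray(c,(320,240));print("cam in tool",R.T@(p-o["ee_pos"]),"dir",R.T@d, np.array(c["K"])[0])
for n in "anode_bar bin_disc bin_bar bin_collar bin_tab".split():
    m=finder.cut_out(n,"side")[0]
    ys,xs=np.where(m["region"]);P=np.array([at(vision.calibration("side"),q,0.02)[:2] for q in zip(xs,ys)],np.float32)
    print(n,m["conf"],cv2.minAreaRect(P))
E
```

```text
cam in tool [ 0.0657039  -0.00058081 -0.14756705] dir [-0.24659454  0.00562421  0.96912037] [345.09132414   0.         317.97880478]
anode_bar 0.57 ((0.4085363447666168, -0.17051446437835693), (0.10533948242664337, 0.03250063955783844), 59.78522872924805)Traceback (most recent call last):
  File "<stdin>", line 8, in <module>
ValueError: time passes only in moves, steps and waits
```

>>> servo_tool:
  travel:
    - [-0.75,0.71,-0.2]
    - [-0.75,0.71,-0.2]
    - [-0.75,0.71,-0.2]
  delta_rot:
    - [0,0,0.194]
    - [0,0,0.194]
    - [0,0,0.194]
  fingers: [1,1,1]

```text
time: 1.58
ee_pos: [0.2542, -0.5521, 0.2592]
orientation: [-3.14, 0.002, -3.14]
force: [0.1, 0.0, -0.4]
finger_gap: 0.0878
finger_force: 0.0
```

>>> servo_tool:
  travel:
    - [-0.4,0.9,0]
    - [-0.4,0.9,0]
  delta_rot:
    - [0,0,0]
    - [0,0,0]
  fingers: [1,1]

```text
time: 1.82
ee_pos: [0.2929, -0.4625, 0.2574]
orientation: [3.141, -0.0, -3.141]
force: [0.4, -0.0, -0.1]
finger_gap: 0.0876
finger_force: 0.0
```

>>> servo_tool:
  travel:
    - [-0.4,0.9,0]
    - [-0.4,0.9,0]
  delta_rot:
    - [0,0,0]
    - [0,0,0]
  fingers: [1,1]

```text
time: 2.08
ee_pos: [0.3332, -0.3722, 0.2576]
orientation: [-3.142, 0.0, -3.14]
force: [0.8, -0.8, 0.1]
finger_gap: 0.0877
finger_force: 0.0
```

>>> servo_tool:
  travel:
    - [-0.4,0.9,0]
    - [-0.4,0.9,0]
  delta_rot:
    - [0,0,0]
    - [0,0,0]
  fingers: [1,1]

```text
time: 2.33
ee_pos: [0.3734, -0.2821, 0.2577]
orientation: [-3.142, 0.001, -3.14]
force: [1.4, -0.2, 0.6]
finger_gap: 0.0874
finger_force: 0.0
```

>>> servo_tool:
  travel:
    - [-0.4,0.9,0]
    - [-0.4,0.9,0]
    - [-0.4,0.9,0]
    - [-0.4,0.9,0]
  delta_rot:
    - [0,0,0]
    - [0,0,0]
    - [0,0,0]
    - [0,0,0]
  fingers: [1,1,1,1]

```text
time: 2.82
ee_pos: [0.4128, -0.1939, 0.2575]
orientation: [-3.141, -0.0, -3.141]
force: [-0.1, -0.2, -0.2]
finger_gap: 0.0875
finger_force: 0.0
```

```bash
cat > look.py <<'E'
import sys
from h import *
tag=sys.argv[1]; names=sys.argv[2:]
o=telemetry.get_obs();print(o["time"],np.round(o["ee_pos"],4),np.round(o["orientation"],3))
c=vision.calibration("wrist");im=vision.grab_frame("wrist");save(im,tag)
Z=dict(anode_disc=.02,anode_bar=.02,anode_collar=.032,anode_tab=.012)
for n in names:
    for d in finder.landmark_of(n,"wrist")[:4]: print(n,"pt",round(d["conf"],2),np.round(d["centre"]),at(c,d["centre"],0)[:2].round(4))
    if n.startswith("bin"): continue
    for m in finder.cut_out(n,"wrist")[:2]:
        ys,xs=np.where(m["region"]);P=np.array([at(c,q,Z[n])[:2] for q in zip(xs,ys)],np.float32)
        (a,b,t)=cv2.minAreaRect(P);print(n,"rect",round(m["conf"],2),m["box"],np.round(a,4),np.round(b,4),round(t,1),col if (col:=im[m["region"]].mean(0).round()) is not None else 0)
E
python3 look.py w1 anode_disc anode_bar anode_collar anode_tab bin_disc bin_bar bin_collar bin_tab
```

```text
2.825 [ 0.4128 -0.1939  0.2575] [-3.141 -0.    -3.141]
anode_disc pt 0.42 [620. 214.] [0.4172 0.1636]
anode_bar pt 0.6 [342. 208.] [ 0.4109 -0.1663]
anode_bar rect 0.64 [297.8, 179.9, 91.4, 63.8] [ 0.4099 -0.166 ] [0.0995 0.0331] 60.6 [201. 201. 195.]
anode_bar rect 0.17 [378.9, 264.2, 44.7, 69.5] [ 0.518  -0.0976] [0.0543 0.0932] 88.2 [145. 140. 131.]
anode_collar pt 0.8 [619. 214.] [0.4184 0.1632]
anode_collar pt 0.7 [480. 218.] [ 0.4232 -0.002 ]
anode_collar pt 0.63 [556. 159.] [0.3545 0.0777]
anode_collar pt 0.62 [634. 136.] [0.3286 0.1607]
anode_collar rect 0.97 [535.2, 136.3, 67.5, 50.2] [0.3547 0.0688] [0.0502 0.0685] 0.1 [ 50. 110.  59.]
anode_collar rect 0.81 [596.7, 192.5, 43.3, 47.9] [0.4167 0.1347] [0.0599 0.045 ] 13.0 [136. 136. 129.]
anode_tab pt 0.8 [296. 287.] [ 0.5112 -0.2213]
anode_tab pt 0.64 [405. 286.] [ 0.5101 -0.0854]
anode_tab rect 0.85 [264.6, 258.1, 59.9, 35.7] [ 0.5087 -0.221 ] [0.0463 0.0597] 43.4 [173. 173. 164.]
bin_disc pt 0.25 [294. 286.] [ 0.5105 -0.2249]
```

View pics/w1.png

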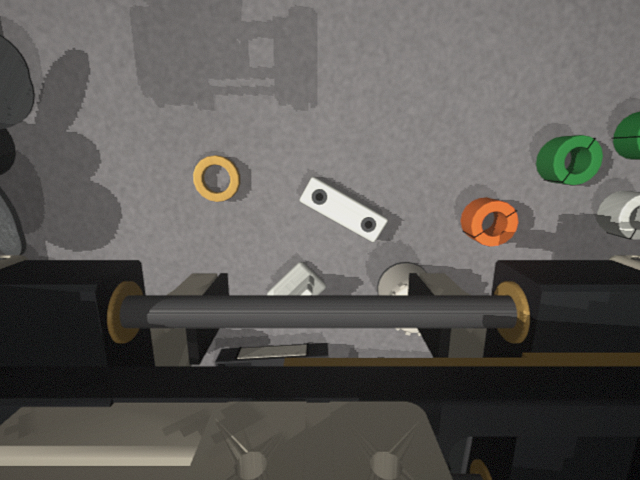

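The wrist view shows the bar at (342,208), with its long axis 60.6° from world x. The tab is at (296,280), partly hidden behind the gripper, and the washer is at (216,178). Bar first.

>>> servo_tool:
  travel:
    - [0.01,0.05,0.16]
    - [0.01,0.09,0.33]
    - [0.02,0.14,0.5]
    - [0.02,0.19,0.67]
    - [0.03,0.24,0.85]
    - [0.03,0.28,1]
    - [0.03,0.28,1]
  delta_rot:
    - [0,0,-0.11]
    - [0,0,-0.22]
    - [0,0,-0.33]
    - [0,0,-0.44]
    - [0,0,-0.56]
    - [0,0,-0.673]
    - [0,0,-0.673]
  fingers: [0.7,0.7,0.7,0.7,0.7,0.7,0.7]

```text
time: 4.35
ee_pos: [0.4091, -0.1654, 0.1568]
orientation: [3.14, -0.001, -2.085]
force: [-0.1, -0.7, -0.4]
finger_gap: 0.0613
finger_force: 0.0
```

>>> servo_tool:
  travel:
    - [0,0,0.6]
    - [0,0,1]
  delta_rot:
    - [0,0,0]
    - [0,0,0]
  fingers: [0.7,0.7]

```text
time: 4.6
ee_pos: [0.41, -0.1657, 0.0568]
orientation: [-3.141, 0.001, -2.089]
force: [0.3, 0.2, -0.8]
finger_gap: 0.0612
finger_force: 0.0
```

>>> servo_tool:
  travel:
    - [0,0,0.2]
    - [0,0,0.43]
    - [0,0,0.43]
    - [0,0,0.43]
    - [0,0,0.43]
    - [0,0,0.43]
    - [0,0,0.43]
  delta_rot:
    - [0,0,0]
    - [0,0,0]
    - [0,0,0]
    - [0,0,0]
    - [0,0,0]
    - [0,0,0]
    - [0,0,0]
  fingers: [0.7,0.7,0.7,0,0,0,0]

```text
time: 5.48
ee_pos: [0.4101, -0.1656, 0.0151]
orientation: [-3.141, 0.001, -2.084]
force: [-1.2, 1.5, 6.1]
finger_gap: 0.0316
finger_force: 30.0
```

>>> servo_tool:
  travel:
    - [0,0,-0.5]
    - [0,0,-1]
    - [0,0,-1]
  delta_rot:
    - [0,0,0]
    - [0,0,0]
    - [0,0,0]
  fingers: [0,0,0]

```text
time: 5.85
ee_pos: [0.4122, -0.1656, 0.1181]
orientation: [-3.135, 0.004, -2.084]
force: [-0.4, 1.2, -2.8]
finger_gap: 0.0317
finger_force: 30.0
```

```bash
cat > ov.py <<'E'
from h import *
B=dict(tab=(.684,.248,0),disc=(.688,.082,0),bar=(.701,-.082,0),collar=(.682,-.246,0))
def rim(b):
    x,y,t=b;c,s=np.cos(t),np.sin(t)
    L=[(-.09,-.07,.03),(-.035,-.07,.06),(.09,-.07,.06),(.09,.07,.06),(-.035,.07,.06),(-.09,.07,.03)]
    return [(x+c*u-s*v,y+s*u+c*v,w) for u,v,w in L]
if __name__=="__main__":
    out=[]
    for cam,(x0,y0) in (("side",(290,100)),("scene",(70,210))):
        im=cv2.imread(f"pics/{cam}0.png");c=vision.calibration(cam);S=2
        w,h=(280,300) if cam=="side" else (410,200)
        im=cv2.resize(im[y0:y0+h,x0:x0+w],None,fx=S,fy=S,interpolation=cv2.INTER_CUBIC)
        for b in B.values():
            P=(np.array([proj(c,p) for p in rim(b)])-[x0,y0])*S
            cv2.polylines(im,[P.astype(np.int32)],True,(0,0,255),1)
        cv2.imwrite(f"pics/ov_{cam}.png",im)
E
python3 ov.py
```

```text
(no output)
```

View pics/ov_side.png

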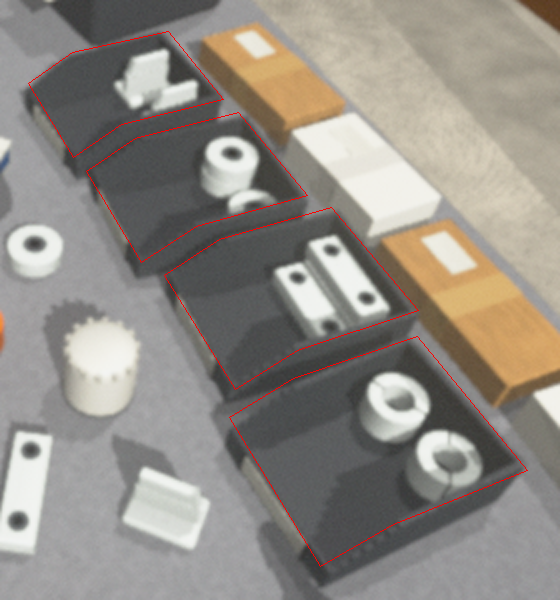

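View pics/ov_scene.png

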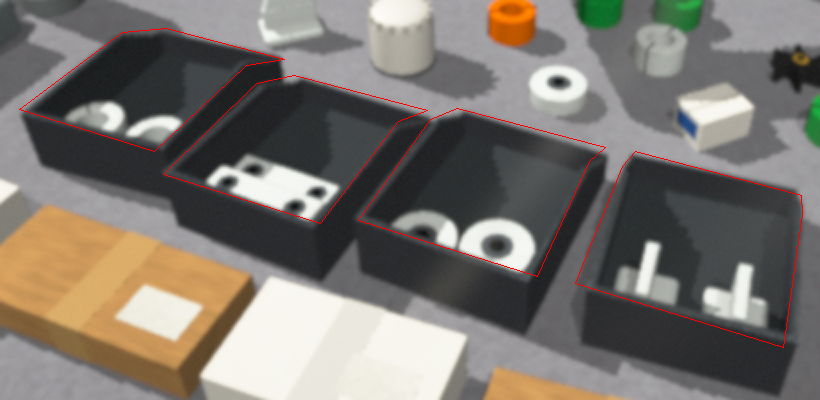

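The rim overlays (yaw 0) lie on all four bins to within a few mm, so the bin poses hold.

>>> servo_tool:
  travel:
    - [-0.22,-0.18,-0.1]
    - [-0.44,-0.37,-0.2]
    - [-0.65,-0.55,-0.3]
    - [-0.65,-0.55,-0.3]
  delta_rot:
    - [0,0,-0.11]
    - [0,0,-0.22]
    - [0,0,-0.327]
    - [0,0,-0.327]
  fingers: [0,0,0,0]

```text
time: 6.35
ee_pos: [0.491, -0.1354, 0.1439]
orientation: [3.142, 0.0, -1.569]
force: [-0.4, 0.2, -2.0]
finger_gap: 0.0321
finger_force: 30.0
```

>>> servo_tool:
  travel:
    - [-0.13,-0.43,0]
    - [-0.27,-0.87,0]
  delta_rot:
    - [0,0,0]
    - [0,0,0]
  fingers: [0,0]

```text
time: 6.6
ee_pos: [0.5762, -0.109, 0.1435]
orientation: [3.14, 0.0, -1.573]
force: [1.4, -0.3, -1.6]
finger_gap: 0.0314
finger_force: 30.0
```

>>> servo_tool:
  travel:
    - [-0.13,-0.43,0]
    - [-0.27,-0.87,0]
    - [-0.27,-0.87,0]
    - [-0.27,-0.87,0]
  delta_rot:
    - [0,0,0]
    - [0,0,0]
    - [0,0,0]
    - [0,0,0]
  fingers: [0,0,0,0]

```text
time: 7.1
ee_pos: [0.6621, -0.0822, 0.1426]
orientation: [3.138, 0.0, -1.572]
force: [-1.0, 0.4, -1.2]
finger_gap: 0.0317
finger_force: 30.0
```

```bash
python3 - <<'E'
from h import *
o=telemetry.get_obs();print(o["time"],np.round(o["ee_pos"],4),np.round(o["orientation"],3),np.round(o["joint_pos"],2))
a=vision.grab_frame("side")[140:440,300:600];b=vision.grab_frame("wrist")
save(np.hstack([cv2.resize(a,(400,400)),cv2.resize(b,(400,300))[:,:,:].copy() if 0 else cv2.copyMakeBorder(cv2.resize(b,(400,300)),0,100,0,0,0)]),"p1")
E
```

```text
7.1 [ 0.6621 -0.0822  0.1426] [ 3.138  0.    -1.572] [ 0.17  0.42 -0.13 -0.   -1.03 -0.17]
```

View pics/p1.png

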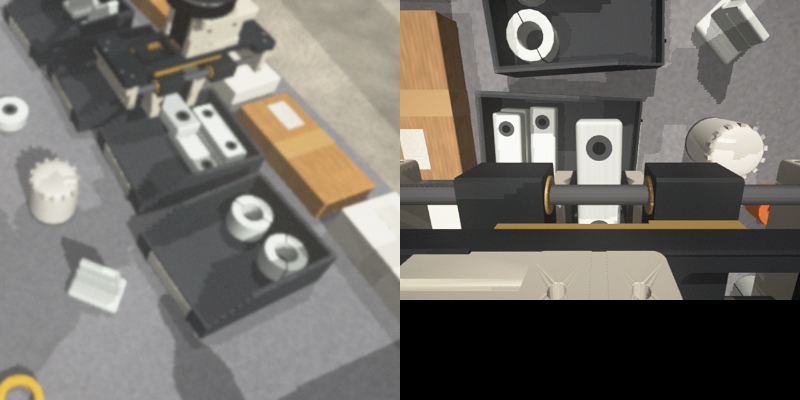

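The bar is held square over the front of its bin: the right half of the picture shows it at (600,150), clear of the stock at (507,135) and (543,130).

>>> servo_tool:
  travel:
    - [0,0,0.5]
    - [0,0,1]
    - [0,0,1]
  delta_rot:
    - [0,0,0]
    - [0,0,0]
    - [0,0,0]
  fingers: [0,0,0]

```text
time: 7.58
ee_pos: [0.6597, -0.0827, 0.041]
orientation: [3.134, -0.001, -1.572]
force: [-0.4, -0.1, -0.7]
finger_gap: 0.0319
finger_force: 30.0
```

>>> servo_tool:
  travel:
    - [0,0,0.1]
    - [0,0,0.18]
    - [0,0,0.23]
    - [0,0,0.23]
  delta_rot:
    - [0,0,0]
    - [0,0,0]
    - [0,0,0]
    - [0,0,0]
  fingers: [0,0,0,0]

```text
time: 8.07
ee_pos: [0.6637, -0.082, 0.0218]
orientation: [-3.141, 0.0, -1.571]
force: [-0.2, 0.2, -3.1]
finger_gap: 0.0315
finger_force: 30.0
```

>>> servo_tool:
  travel:
    - [0,0,0.025]
    - [0,0,0.025]
    - [0,0,0.025]
    - [0,0,0.025]
    - [0,0,0.025]
    - [0,0,-0.5]
    - [0,0,-1]
  delta_rot:
    - [0,0,0]
    - [0,0,0]
    - [0,0,0]
    - [0,0,0]
    - [0,0,0]
    - [0,0,0]
    - [0,0,0]
  fingers: [0,0,0.48,0.48,0.48,0.48,0.48]

```text
time: 8.95
ee_pos: [0.6633, -0.0822, 0.1224]
orientation: [3.14, -0.0, -1.571]
force: [0.9, -0.4, 0.3]
finger_gap: 0.0423
finger_force: 0.0
```

>>> servo_tool:
  travel:
    - [-0.1,0.1,-0.3]
    - [-0.25,0.25,-0.5]
    - [-0.4,0.4,-0.7]
    - [-0.55,0.55,-0.8]
    - [-0.7,0.7,-0.9]
    - [-0.85,0.85,-1]
    - [-1,1,-1]
    - [-1,1,-1]
  delta_rot:
    - [0,0,0.11]
    - [0,0,0.22]
    - [0,0,0.34]
    - [0,0,0.45]
    - [0,0,0.56]
    - [0,0,0.67]
    - [0,0,0.79]
    - [0,0,0.9]
  fingers: [1,1,1,1,1,1,1,1]

```text
time: 9.95
ee_pos: [0.5628, 0.0188, 0.2223]
orientation: [3.141, 0.001, -2.989]
force: [0.4, -0.5, 0.3]
finger_gap: 0.0878
finger_force: 0.0
```

>>> servo_tool:
  travel:
    - [0.25,0.45,0]
    - [0.5,0.91,0]
    - [0.5,0.91,0]
    - [0.5,0.91,0]
  delta_rot:
    - [0,0,0.1]
    - [0,0,0.1]
    - [0,0,0.1]
    - [0,0,0.1]
  fingers: [1,1,1,1]

```text
time: 10.45
ee_pos: [0.5001, 0.1002, 0.2219]
orientation: [3.141, 0.001, -3.14]
force: [0.2, 0.2, -0.0]
finger_gap: 0.0875
finger_force: 0.0
```

```bash
python3 look.py w2 anode_disc anode_collar bin_disc
```

```text
10.45 [0.5001 0.1002 0.2219] [ 3.141e+00  1.000e-03 -3.140e+00]
anode_disc pt 0.72 [305. 221.] [0.5072 0.0857]
anode_disc rect 0.87 [274.6, 201.8, 50.9, 55.6] [0.512  0.0822] [0.0562 0.054 ] 0.1 [205. 204. 199.]
anode_collar pt 0.97 [550. 183.] [0.4661 0.3454]
anode_collar pt 0.93 [384.  35.] [0.3257 0.1623]
anode_collar pt 0.78 [220. 145.] [ 0.4275 -0.0011]
anode_collar pt 0.77 [378. 137.] [0.4194 0.1614]
anode_collar rect 0.93 [355.0, 104.0, 54.5, 55.6] [0.4167 0.1598] [0.0513 0.0525] 46.9 [213. 213. 207.]
anode_collar rect 0.89 [356.5, 0.3, 62.6, 67.5] [0.3346 0.1597] [0.0525 0.0539] 0.1 [ 55. 121.  65.]
bin_disc pt 0.58 [303. 370.] [0.6924 0.082 ]
```

View pics/w2.png

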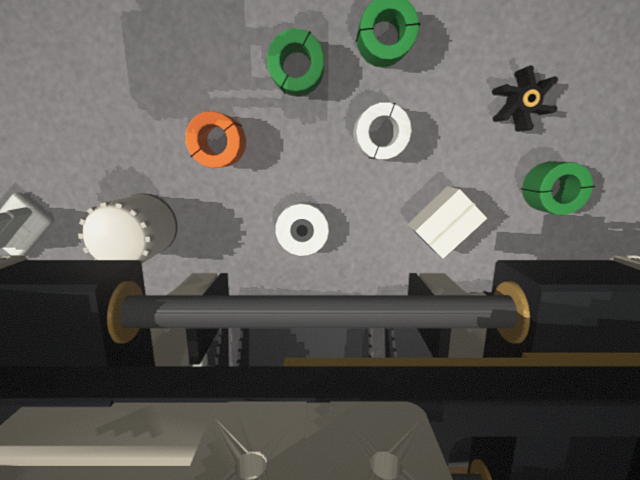

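The wrist view shows the disc at (302,230) and the grey collar at (383,131), with the green and orange look-alikes around them. Disc next.

>>> servo_tool:
  travel:
    - [-0.12,-0.18,0.5]
    - [-0.12,-0.18,1]
  delta_rot:
    - [0,0,0]
    - [0,0,0]
  fingers: [1,1]

```text
time: 11.0
ee_pos: [0.513, 0.0811, 0.1208]
orientation: [3.141, 0.002, 3.14]
force: [-0.3, 0.8, -0.6]
finger_gap: 0.0875
finger_force: 0.0
```

>>> servo_tool:
  travel:
    - [0,0,0.5]
    - [0,0,0.85]
    - [0,0,1]
    - [0,0,1]
  delta_rot:
    - [0,0,0]
    - [0,0,0]
    - [0,0,0]
    - [0,0,0]
  fingers: [1,1,1,1]

```text
time: 11.5
ee_pos: [0.5119, 0.0816, 0.0211]
orientation: [-3.141, -0.001, 3.141]
force: [0.1, 0.2, 1.2]
finger_gap: 0.0876
finger_force: 0.0
```

>>> servo_tool:
  travel:
    - [0,0,0.07]
    - [0,0,0.07]
    - [0,0,0.07]
    - [0,0,0.07]
    - [0,0,0.07]
    - [0,0,0.07]
  delta_rot:
    - [0,0,0]
    - [0,0,0]
    - [0,0,0]
    - [0,0,0]
    - [0,0,0]
    - [0,0,0]
  fingers: [1,1,0,0,0,0]

```text
time: 12.25
ee_pos: [0.512, 0.0821, 0.0147]
orientation: [3.141, 0.0, -3.141]
force: [-0.5, 1.1, 1.3]
finger_gap: 0.0555
finger_force: 30.0
```

>>> servo_tool:
  travel:
    - [0,0,-0.5]
    - [-0.1,0,-1]
    - [-0.5,0,-1]
    - [-0.9,0,-1]
  delta_rot:
    - [0,0,0]
    - [0,0,0]
    - [0,0,0]
    - [0,0,0]
  fingers: [0,0,0,0]

```text
time: 12.75
ee_pos: [0.6031, 0.0823, 0.1158]
orientation: [3.14, 0.002, -3.141]
force: [-0.1, -0.1, -0.9]
finger_gap: 0.0552
finger_force: 30.0
```

>>> servo_tool:
  travel:
    - [-0.3,0,0]
    - [-0.56,0,0]
    - [-0.56,0,0.4]
    - [-0.56,0,0.75]
    - [-0.56,0,0.9]
    - [-0.56,0,0.9]
    - [-0.56,0,0.9]
  delta_rot:
    - [0,0,0]
    - [0,0,0]
    - [0,0,0]
    - [0,0,0]
    - [0,0,0]
    - [0,0,0]
    - [0,0,0]
  fingers: [0,0,0,0,0,0,0]

```text
time: 13.62
ee_pos: [0.659, 0.0824, 0.026]
orientation: [3.141, 0.002, -3.141]
force: [-0.4, 0.8, -0.5]
finger_gap: 0.055
finger_force: 30.0
```

>>> servo_tool:
  travel:
    - [0,0,0.04]
    - [0,0,0.07]
    - [0,0,0.07]
    - [0,0,0.07]
    - [0,0,0.07]
    - [0,0,0.07]
    - [0,0,-0.5]
    - [0,0,-1]
  delta_rot:
    - [0,0,0]
    - [0,0,0]
    - [0,0,0]
    - [0,0,0]
    - [0,0,0]
    - [0,0,0]
    - [0,0,0]
    - [0,0,0]
  fingers: [0,0,0,0.78,0.78,0.78,0.78,0.78]

```text
time: 14.62
ee_pos: [0.6579, 0.0819, 0.1256]
orientation: [-3.141, -0.001, -3.141]
force: [1.2, -0.1, 0.9]
finger_gap: 0.0683
finger_force: 0.0
```

>>> servo_tool:
  travel:
    - [0.4,0.15,0]
    - [0.9,0.3,0]
  delta_rot:
    - [0,0,0]
    - [0,0,0]
  fingers: [1,1]

```text
time: 14.88
ee_pos: [0.5677, 0.1123, 0.1249]
orientation: [3.141, 0.001, 3.14]
force: [-0.9, 0.6, -0.9]
finger_gap: 0.0829
finger_force: 0.0
```

>>> servo_tool:
  travel:
    - [0.5,0.15,0]
    - [0.9,0.3,0]
  delta_rot:
    - [0,0,0]
    - [0,0,0]
  fingers: [1,1]

```text
time: 15.12
ee_pos: [0.4762, 0.1421, 0.1246]
orientation: [3.141, 0.0, 3.142]
force: [0.8, 1.4, 0.3]
finger_gap: 0.0873
finger_force: 0.0
```

>>> servo_tool:
  travel:
    - [0.4,0.1,0]
    - [0.615,0.18,0]
    - [0.615,0.18,0.3]
    - [0.615,0.18,0.7]
    - [0.615,0.18,1]
    - [0.615,0.18,1]
  delta_rot:
    - [0,0,0]
    - [0,0,0]
    - [0,0,0]
    - [0,0,0]
    - [0,0,0]
    - [0,0,0]
  fingers: [1,1,1,1,1,1]

```text
time: 15.88
ee_pos: [0.4153, 0.1589, 0.0231]
orientation: [-3.138, -0.003, 3.142]
force: [0.6, 0.4, 0.8]
finger_gap: 0.0874
finger_force: 0.0
```

>>> servo_tool:
  travel:
    - [0,0,0.1]
    - [0,0,0.1]
    - [0,0,0.1]
    - [0,0,0.1]
    - [0,0,0.1]
    - [0,0,0.1]
  delta_rot:
    - [0,0,0]
    - [0,0,0]
    - [0,0,0]
    - [0,0,0]
    - [0,0,0]
    - [0,0,0]
  fingers: [1,1,0,0,0,0]

```text
time: 16.62
ee_pos: [0.4166, 0.1602, 0.0147]
orientation: [3.141, 0.0, -3.142]
force: [-0.2, 0.6, -0.3]
finger_gap: 0.0532
finger_force: 0.4
```

>>> servo_tool:
  travel:
    - [0,0,0]
    - [0,0,0]
    - [0,0,-0.5]
    - [0,0,-1]
  delta_rot:
    - [0,0,0]
    - [0,0,0]
    - [0,0,0]
    - [0,0,0]
  fingers: [0,0,0,0]

```text
time: 17.12
ee_pos: [0.4157, 0.1593, 0.115]
orientation: [-3.14, -0.002, 3.142]
force: [1.3, 1.6, -3.0]
finger_gap: 0.0523
finger_force: 30.0
```

>>> servo_tool:
  travel:
    - [-0.2,-0.4,-0.1]
    - [-0.467,-0.81,-0.2]
  delta_rot:
    - [0,0,0]
    - [0,0,0]
  fingers: [0,0]

```text
time: 17.38
ee_pos: [0.4632, 0.0785, 0.1354]
orientation: [3.141, 0.001, -3.139]
force: [0.6, 1.0, -0.4]
finger_gap: 0.052
finger_force: 30.0
```

>>> servo_tool:
  travel:
    - [-0.23,-0.4,0]
    - [-0.467,-0.81,0]
  delta_rot:
    - [0,0,0]
    - [0,0,0]
  fingers: [0,0]

```text
time: 17.62
ee_pos: [0.5101, -0.0034, 0.1344]
orientation: [3.141, -0.0, -3.142]
force: [-0.5, 0.9, -1.0]
finger_gap: 0.052
finger_force: 30.0
```

>>> servo_tool:
  travel:
    - [-0.23,-0.4,0]
    - [-0.467,-0.81,0]
  delta_rot:
    - [0,0,0]
    - [0,0,0]
  fingers: [0,0]

```text
time: 17.88
ee_pos: [0.5567, -0.0844, 0.134]
orientation: [3.141, -0.001, 3.141]
force: [0.9, 1.7, -0.9]
finger_gap: 0.0521
finger_force: 30.0
```

>>> servo_tool:
  travel:
    - [-0.23,-0.4,0]
    - [-0.467,-0.81,0]
  delta_rot:
    - [0,0,0]
    - [0,0,0]
  fingers: [0,0]

```text
time: 18.12
ee_pos: [0.6033, -0.1654, 0.1338]
orientation: [3.141, -0.001, 3.141]
force: [1.4, 1.3, -0.4]
finger_gap: 0.052
finger_force: 30.0
```

>>> servo_tool:
  travel:
    - [-0.23,-0.4,0]
    - [-0.467,-0.81,0]
    - [-0.467,-0.81,0]
    - [-0.467,-0.81,0]
  delta_rot:
    - [0,0,0]
    - [0,0,0]
    - [0,0,0]
    - [0,0,0]
  fingers: [0,0,0,0]

```text
time: 18.62
ee_pos: [0.6491, -0.245, 0.1333]
orientation: [3.141, -0.002, 3.141]
force: [-0.5, 0.7, -1.3]
finger_gap: 0.0521
finger_force: 30.0
```

```bash
python3 - <<'E'
from h import *
a=vision.grab_frame("side")[180:480,290:590];b=vision.grab_frame("wrist")
save(np.hstack([cv2.resize(a,(400,400)),cv2.copyMakeBorder(cv2.resize(b,(400,300)),0,100,0,0,0)]),"p2")
E
```

```text
(no output)
```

View pics/p2.png

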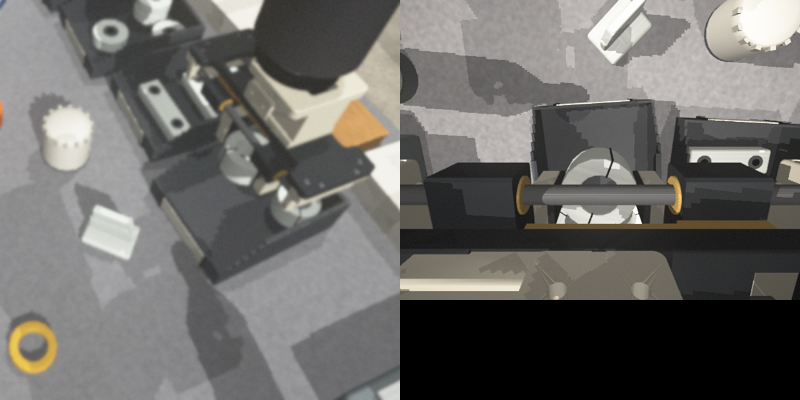

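The bar and disc lie flat in their bins (side view (165,108) and (108,35)). The collar is held over the collar bin, about centred. Now lowering it.

>>> servo_tool:
  travel:
    - [0,0,0.4]
    - [0,0,0.8]
    - [0,0,1]
    - [0,0,1]
    - [0,0,1]
  delta_rot:
    - [0,0,0]
    - [0,0,0]
    - [0,0,0]
    - [0,0,0]
    - [0,0,0]
  fingers: [0,0,0,0,0]

```text
time: 19.35
ee_pos: [0.6512, -0.245, 0.0363]
orientation: [-3.141, 0.002, -3.141]
force: [0.3, -0.4, -1.2]
finger_gap: 0.0521
finger_force: 30.0
```

>>> servo_tool:
  travel:
    - [0,0,0.08]
    - [0,0,0.14]
    - [0,0,0.14]
    - [0,0,0.14]
  delta_rot:
    - [0,0,0]
    - [0,0,0]
    - [0,0,0]
    - [0,0,0]
  fingers: [0,0,0,0]

```text
time: 19.85
ee_pos: [0.65, -0.245, 0.0206]
orientation: [-3.142, -0.0, -3.142]
force: [0.4, -0.5, -1.5]
finger_gap: 0.0522
finger_force: 30.0
```

>>> servo_tool:
  travel:
    - [0,0,0.02]
    - [0,0,0.02]
    - [0,0,0.02]
    - [0,0,0.02]
    - [0,0,0.02]
    - [0,0,-0.5]
    - [0,0,-1]
  delta_rot:
    - [0,0,0]
    - [0,0,0]
    - [0,0,0]
    - [0,0,0]
    - [0,0,0]
    - [0,0,0]
    - [0,0,0]
  fingers: [0,0,0.73,0.73,0.73,0.73,0.73]

```text
time: 20.72
ee_pos: [0.6496, -0.245, 0.1212]
orientation: [-3.142, -0.002, -3.141]
force: [0.6, 0.1, 0.9]
finger_gap: 0.0639
finger_force: 0.0
```

>>> servo_tool:
  travel:
    - [0.2,0.1,-0.6]
    - [0.7,0.25,-1]
    - [0.9,0.25,-1]
    - [0.9,0.25,-1]
  delta_rot:
    - [0,0,0]
    - [0,0,0]
    - [0,0,0]
    - [0,0,0]
  fingers: [1,1,1,1]

```text
time: 21.22
ee_pos: [0.5589, -0.2198, 0.2223]
orientation: [3.141, 0.003, -3.142]
force: [0.3, 0.1, -0.5]
finger_gap: 0.0874
finger_force: 0.0
```

>>> servo_tool:
  travel:
    - [0.4,0,0]
    - [0.5,0,0]
    - [0.5,0,0]
    - [0.5,0,0]
  delta_rot:
    - [0,0,0]
    - [0,0,0]
    - [0,0,0]
    - [0,0,0]
  fingers: [1,1,1,1]

```text
time: 21.72
ee_pos: [0.511, -0.2201, 0.2203]
orientation: [-3.141, -0.0, -3.141]
force: [0.5, -0.2, -0.3]
finger_gap: 0.0876
finger_force: 0.0
```

```bash
python3 look.py w3 anode_tab
```

```text
21.725 [ 0.511  -0.2201  0.2203] [-3.141 -0.    -3.141]
anode_tab pt 0.55 [317. 213.] [ 0.509  -0.2221]
anode_tab rect 0.62 [280.1, 182.7, 71.3, 70.7] [ 0.5125 -0.2225] [0.0464 0.0638] 44.8 [196. 195. 187.]
```

View pics/w3.png

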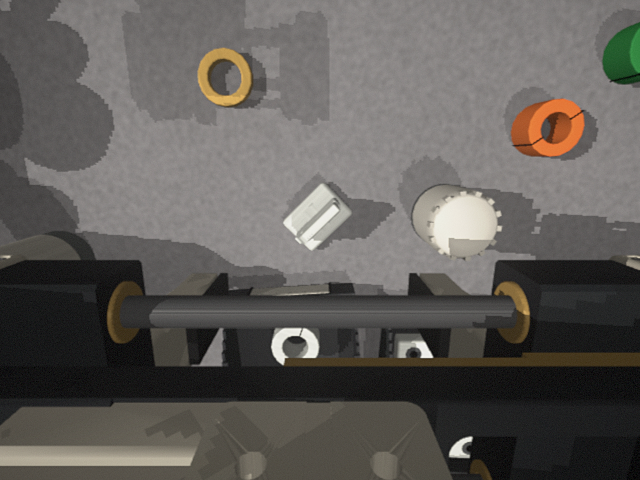

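The tab is at (317,216) in the wrist view, with its fin running along about 135°. The collar stands in its bin at (295,345).

>>> servo_tool:
  travel:
    - [0,0,0.2]
    - [0,0,0.4]
    - [0,0,0.6]
    - [0,0,0.8]
    - [-0.01,-0.01,1]
    - [-0.01,-0.01,1]
    - [-0.01,-0.01,1]
  delta_rot:
    - [0,0,0.11]
    - [0,0,0.22]
    - [0,0,0.33]
    - [0,0,0.44]
    - [0,0,0.502]
    - [0,0,0.502]
    - [0,0,0.502]
  fingers: [0.6,0.6,0.6,0.6,0.6,0.6,0.6]

```text
time: 22.75
ee_pos: [0.5116, -0.2211, 0.1211]
orientation: [3.142, 0.001, 2.356]
force: [0.5, 0.1, 1.2]
finger_gap: 0.0525
finger_force: 0.0
```

```bash
python3 look.py w4 anode_tab; python3 -c "
import cv2;i=cv2.imread('pics/w4.png');cv2.imwrite('pics/w4c.png',i[100:460,100:540])"
```

```text
22.75 [ 0.5116 -0.2211  0.1211] [3.142e+00 1.000e-03 2.356e+00]
anode_tab pt 0.84 [316. 236.] [ 0.5103 -0.2224]
anode_tab rect 0.59 [288.0, 198.4, 61.3, 89.7] [ 0.5137 -0.2238] [0.0454 0.0686] 44.6 [208. 208. 200.]
```

View pics/w4c.png

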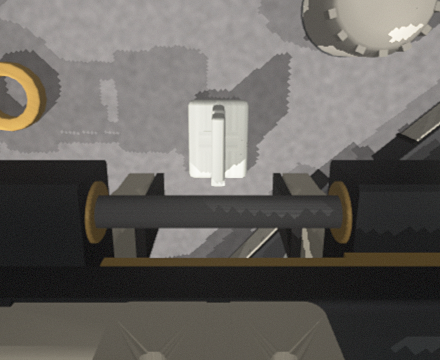

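The fin is centred between the fingers and parallel to the pads: it shows at crop (218,145), with the fingers at 138 and 300.

>>> servo_tool:
  travel:
    - [0,0,0.4]
    - [0,0,0.75]
    - [0,0,0.89]
    - [0,0,0.89]
    - [0,0,0.89]
    - [0,0,0.89]
    - [0,0,0.89]
    - [0,0,0.89]
  delta_rot:
    - [0,0,0]
    - [0,0,0]
    - [0,0,0]
    - [0,0,0]
    - [0,0,0]
    - [0,0,0]
    - [0,0,0]
    - [0,0,0]
  fingers: [0.6,0.6,0.6,0.6,0,0,0,0]

```text
time: 23.9
ee_pos: [0.5112, -0.221, 0.032]
orientation: [3.141, 0.001, 2.353]
force: [0.2, -0.0, -0.1]
finger_gap: 0.0182
finger_force: 0.0
```

>>> servo_tool:
  travel:
    - [0,0,0]
    - [0,0,0]
    - [0,0,-0.5]
    - [0,0,-1]
    - [0,0,-1]
    - [0,0,-1]
    - [0,0,-1]
  delta_rot:
    - [0,0,0]
    - [0,0,0]
    - [0,0,0]
    - [0,0,-0.11]
    - [0,0,-0.23]
    - [0,0,-0.35]
    - [0,0,-0.47]
  fingers: [0,0,0,0,0,0,0]

```text
time: 24.78
ee_pos: [0.5105, -0.2208, 0.1313]
orientation: [3.141, -0.001, 3.094]
force: [-0.4, 0.4, -2.3]
finger_gap: 0.0084
finger_force: 30.0
```

>>> servo_tool:
  travel:
    - [-0.11,0.47,0]
    - [-0.22,0.95,0]
  delta_rot:
    - [0,0,-0.032]
    - [0,0,-0.032]
  fingers: [0,0]

```text
time: 25.02
ee_pos: [0.5377, -0.1267, 0.1312]
orientation: [3.142, -0.001, 3.138]
force: [0.9, -0.2, -1.8]
finger_gap: 0.009
finger_force: 30.0
```

>>> servo_tool:
  travel:
    - [-0.14,0.47,0]
    - [-0.27,0.94,0]
  delta_rot:
    - [0,0,0]
    - [0,0,0]
  fingers: [0,0]

```text
time: 25.28
ee_pos: [0.5652, -0.0319, 0.1312]
orientation: [-3.142, -0.001, 3.138]
force: [0.3, -1.0, -2.8]
finger_gap: 0.009
finger_force: 30.0
```

>>> servo_tool:
  travel:
    - [-0.14,0.47,0]
    - [-0.27,0.94,0]
  delta_rot:
    - [0,0,0]
    - [0,0,0]
  fingers: [0,0]

```text
time: 25.52
ee_pos: [0.5924, 0.0621, 0.1311]
orientation: [-3.141, -0.001, 3.139]
force: [-0.3, -0.9, -2.2]
finger_gap: 0.0087
finger_force: 30.0
```

>>> servo_tool:
  travel:
    - [-0.14,0.47,0]
    - [-0.27,0.94,0]
  delta_rot:
    - [0,0,0]
    - [0,0,0]
  fingers: [0,0]

```text
time: 25.78
ee_pos: [0.6197, 0.156, 0.131]
orientation: [-3.141, -0.001, 3.139]
force: [1.6, -1.1, -1.9]
finger_gap: 0.0088
finger_force: 30.0
```

>>> servo_tool:
  travel:
    - [-0.14,0.47,0]
    - [-0.27,0.94,0]
    - [-0.27,0.94,0]
    - [-0.27,0.94,0]
    - [-0.27,0.94,0]
  delta_rot:
    - [0,0,0]
    - [0,0,0]
    - [0,0,0]
    - [0,0,0]
    - [0,0,0]
  fingers: [0,0,0,0,0]

```text
time: 26.4
ee_pos: [0.6467, 0.2474, 0.1313]
orientation: [-3.141, -0.001, 3.138]
force: [-0.6, 0.0, -2.4]
finger_gap: 0.0092
finger_force: 30.0
```

```bash
python3 - <<'E'
from h import *
a=vision.grab_frame("side")[70:295,270:495];b=vision.grab_frame("scene")[200:425,300:525];c=vision.grab_frame("wrist")
save(np.vstack([np.hstack([cv2.resize(x,(400,300)) if i==2 else cv2.resize(x,(200,200)) for i,x in enumerate([]) ]) for _ in []]) if 0 else np.hstack([cv2.resize(a,(240,320)),cv2.resize(b,(240,320)),cv2.copyMakeBorder(cv2.resize(c,(320,240)),0,80,0,0,0)]),"p3")
E
```

```text
(no output)
```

View pics/p3.png

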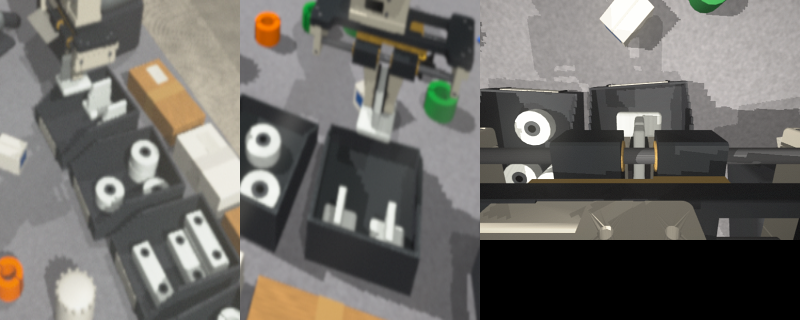

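The tab hangs centred over the front half of its bin. In the wrist part, its foot at (640,125) sits between the walls at 590 and 690.

>>> servo_tool:
  travel:
    - [0,0,0.35]
    - [0,0,0.65]
    - [0,0,0.85]
    - [0,0,0.93]
    - [0,0,0.93]
    - [0,0,0.93]
  delta_rot:
    - [0,0,0]
    - [0,0,0]
    - [0,0,0]
    - [0,0,0]
    - [0,0,0]
    - [0,0,0]
  fingers: [0,0,0,0,0,0]

```text
time: 27.3
ee_pos: [0.6478, 0.2487, 0.0398]
orientation: [3.141, 0.002, 3.139]
force: [0.2, 1.0, -2.0]
finger_gap: 0.0087
finger_force: 30.0
```

>>> servo_tool:
  travel:
    - [0,0,0.02]
    - [0,0,0.025]
    - [0,0,0.025]
  delta_rot:
    - [0,0,0]
    - [0,0,0]
    - [0,0,0]
  fingers: [0,0,0]

```text
time: 27.68
ee_pos: [0.6471, 0.2484, 0.0362]
orientation: [3.141, 0.0, 3.139]
force: [0.3, 0.7, -1.5]
finger_gap: 0.0087
finger_force: 30.0
```

Within half a millimetre of the floor: release, lift and clear.

>>> servo_tool:
  travel:
    - [0,0,0.005]
    - [0,0,0.005]
    - [0,0,0.005]
    - [0,0,0.005]
    - [0,0,-0.4]
    - [0,0,-1]
  delta_rot:
    - [0,0,0]
    - [0,0,0]
    - [0,0,0]
    - [0,0,0]
    - [0,0,0]
    - [0,0,0]
  fingers: [0,0.4,0.4,0.4,0.4,0.4]

```text
time: 28.42
ee_pos: [0.646, 0.2477, 0.135]
orientation: [-3.139, -0.004, 3.139]
force: [1.6, 1.0, 0.8]
finger_gap: 0.0349
finger_force: 0.0
```

>>> servo_tool:
  travel:
    - [0.5,0,-0.3]
    - [1,0,-0.9]
    - [1,0,-0.9]
    - [1,0,-0.9]
  delta_rot:
    - [0,0,0]
    - [0,0,0]
    - [0,0,0]
    - [0,0,0]
  fingers: [0.4,0.4,0.4,0.4]

```text
time: 28.92
ee_pos: [0.5471, 0.2492, 0.2275]
orientation: [3.139, 0.002, 3.139]
force: [0.6, -0.3, 0.1]
finger_gap: 0.035
finger_force: 0.0
```

>>> servo_tool:
  travel:
    - [0.5,0,0]
    - [0.9,0,0]
    - [0.9,0,0]
    - [0.9,0,0]
  delta_rot:
    - [0,0,0]
    - [0,0,0]
    - [0,0,0]
    - [0,0,0]
  fingers: [0.4,0.4,0.4,0.4]

```text
time: 29.42
ee_pos: [0.4576, 0.249, 0.225]
orientation: [-3.14, -0.001, 3.139]
force: [0.4, 0.3, -0.1]
finger_gap: 0.035
finger_force: 0.0
```

```bash
python3 - <<'E'
from h import *
a=vision.grab_frame("side")[100:400,270:570];b=vision.grab_frame("scene")[190:415,70:490]
save(np.hstack([cv2.resize(a,(330,330)),cv2.resize(b,(470,330))]),"end")
E
```

```text
(no output)
```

View pics/end.png

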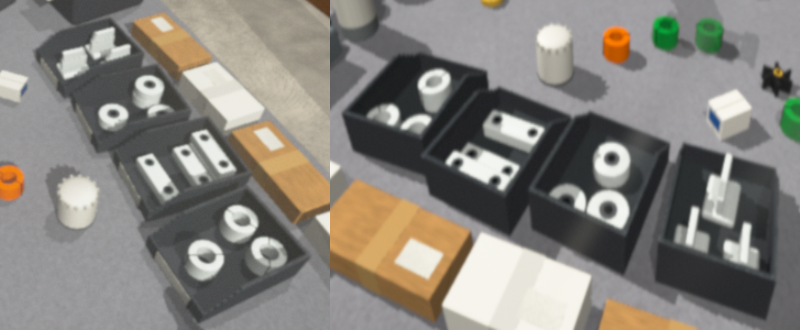

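All four anodes lie flat on the floor of their own bins: collar (435,85), bar (515,130), disc (612,160) and tab (722,190) in the right-hand picture. The filter is untouched.

```bash
python3 -c "
from bench import r;print(r.hand_in())"
```

```text
the job is handed in; nothing more can be done
None
```

All four anodes are in their matching bins, flat on the floor with the tab's fin up; the oil filter and thrust washer were left alone, and the job was handed in at about 30 s of robot time.

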